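# Load the sample mixer from the carousel, lock it and wind its timer

## Task

Turn the carousel to bring each round sample pot forward to the opening in its clear roof, and stand every pot upright on the floor of the mixer's pan, leaving the square reagent bottles standing in the carousel. When all the pots are in, turn the mixer's lock collar clockwise until its tab lines up with the black locked bar, and then wind the timer's key clockwise, regripping it as needed, until it is fully wound at its stop. Leave the other things on the counter where they are.

Things in the scene. Friction and masses are not known exactly. Their poses are not given: they have to be found in the camera images.
- carousel_base: Fixed round grey base of the carousel, 296 mm across, origin on the counter under the turning axis, z up; its -x axis points to the front opening. A clear plastic roof is fixed over it: underside 88 mm, top 92 mm above the counter, outside radius 149 mm, with a hole of 45 mm radius round the hub; it covers all but an 80 degree sector at the front.
- carousel: The off-white turntable, 270 mm across; turns freely both ways without end about its vertical axis. 6 equal compartments, one every 60 degrees from its x axis, at most one thing in each, about 100 mm from the axis. Floor 34 mm above the counter; dividers between compartments stand 6 mm and the outer lip 5 mm above the floor. Origin on the axis, 22 mm above the counter, turns with it.
- carousel_grip (a point): Middle of the black bar handle on top of the carousel's hub, on the turning axis, 117 mm above the counter. The bar is 50 mm long along this point's y, 16 mm thick along its x, and reaches 18 mm above and below this point. Turning the bar by an angle turns the carousel by the same angle; it stays where it is left (friction 0.06 N m).
- front_opening (a point): Fixed point 100 mm from the carousel's axis in the middle of the open front sector of the clear roof, 54 mm above the counter: a thing turned to here (within about 10 degrees, seen from the axis) can be gripped and lifted straight up. The opening reaches 40 degrees to either side. A black tongue on the base marks this side, which looks roughly towards the robot. x towards the axis, z up.
- mixer: The mixer, fixed: a round off-white housing, 298 mm across, its top 62 mm above the counter; origin on the counter under its centre, z up. On it are the round pan in the middle and the lock collar round the pan.
- pan (a point): Centre of the floor of the mixer's round open pan, 66 mm above the counter. Inside radius of the pan 85 mm; its wall stands 18 mm above the floor and is 3 mm thick. z up. The pan does not turn with the collar.
- collar_tab (a point): Middle of the upright tab of the mixer's dark lock collar, a captive ring round the pan (radius 91 to 107 mm, top 76 mm above the counter). The tab is centred 115 mm from the pan's centre and 92 mm above the counter, 34 mm long radially, 10 mm thick along the turning direction, top at 110 mm; a white line runs along its top. It turns about the pan's centre.
- lock_mark (a point): Where the middle of the tab stands when the collar is locked: 115 mm from the pan's centre, 92 mm above the counter, on the line of the locked mark, a flat black bar (22 x 7 mm) painted radially on the housing, partly under the tab's place, outside the collar. A small round black dot further round is the open mark.
- collar (a joint): Angle of the lock collar, rad: grows clockwise seen from above, 0 (open) to 1.6 (end stop); locked at 1.2, before the stop. It starts between 0 and 0.4 and stays where it is left (stiff: friction 0.4 N m).
- timer: The white wind-up timer, fixed: round housing 72 mm across with a sloping shoulder, 42 mm tall; origin on the counter under its centre.
- key_grip (a point): Middle of the black wing key on top of the timer, on its vertical turning axis, 73 mm above the counter. The wing is 40 mm long along this point's x, 10 mm thick along its y, and reaches from 58 to 88 mm above the counter.
- key (a joint): Angle of the timer's key, rad: winds clockwise seen from above, 0 (run down) to 4.2 (fully wound, at its stop); starts between 0 and 0.6. Sprung: it resists with about 0.09 N m plus 0.012 N m per rad, and a ratchet-like friction keeps it where it is left, so it can be released and gripped anew between turns.
- pot1_center (a point): Centre, 20 mm above its underside, of a sample pot: a plain round off-white pot with a ribbed white screw cap, 40 mm across, 40 mm tall, 35 to 70 g (cap and body grip alike). Three or four such pots are there (None if absent). z is up along the pot.
- pot2_center (a point): Centre, 20 mm above its underside, of a sample pot: a plain round off-white pot with a ribbed white screw cap, 40 mm across, 40 mm tall, 35 to 70 g (cap and body grip alike). Three or four such pots are there (None if absent). z is up along the pot.
- pot3_center (a point): Centre, 20 mm above its underside, of a sample pot: a plain round off-white pot with a ribbed white screw cap, 40 mm across, 40 mm tall, 35 to 70 g (cap and body grip alike). Three or four such pots are there (None if absent). z is up along the pot.
- pot4_center (a point): Centre, 20 mm above its underside, of a sample pot: a plain round off-white pot with a ribbed white screw cap, 40 mm across, 40 mm tall, 35 to 70 g (cap and body grip alike). Three or four such pots are there (None if absent). z is up along the pot.
- square1_center (a point): Centre of the body, 15 mm above its underside, of a square white reagent bottle: 34 x 34 mm, 30 mm tall, with a round neck 20 mm across up to 46 mm. It is not a sample and stays in its carousel compartment.
- square2_center (a point): Centre of the body, 15 mm above its underside, of a square white reagent bottle: 34 x 34 mm, 30 mm tall, with a round neck 20 mm across up to 46 mm. It is not a sample and stays in its carousel compartment.
- amber_bottle: Bystander: amber glass bottle, 42 mm across, 85 mm tall; origin under its centre.
- thermometer: Bystander: grey digital thermometer lying flat, 120 x 22 x 14 mm; origin under its centre, x along it.
- tape_roll: Bystander: roll of paper tape lying flat, 80 mm across, 24 mm tall; origin under its centre.
- mug: Bystander: white mug, 76 mm across, 85 mm tall, handle at its y side; origin under its centre.
- slide_box: Bystander: cardboard slide box 80 x 110 x 35 mm; origin under its centre.
- pill_jar: Bystander: white pill jar, 56 mm across, 75 mm tall; origin under its centre.
Things that resemble listed ones, but are neither listed nor needed, are in the scene too. Leave any blue or yellow look-alike of the part that bears pot2_center alone.

How it is judged (in metres and radians):
On the way, in this order (a step that is already met when the one before it is completed fails the run):
1. every sample pot stands upright in the mixer's pan (horizontal distance between each of pot1_center, pot2_center, pot3_center, pot4_center and pan below 0.07 m and z of pot1_center in the frame of pan between 0.013 and 0.027 m and angle between each of pot1_center, pot2_center, pot3_center, pot4_center's own z axis and vertical below 0.2 rad and linear speed of each of pot1, pot2, pot3, pot4 below 0.03 m/s and z of pot2_center in the frame of pan between 0.013 and 0.027 m and z of pot3_center in the frame of pan between 0.013 and 0.027 m and z of pot4_center in the frame of pan between 0.013 and 0.027 m), for 0.2 s.
2. the collar's tab is at the locked mark (all of step 1 and horizontal distance between collar_tab and lock_mark below 0.01 m), for 0.2 s.
3. the timer is fully wound (horizontal distance between collar_tab and lock_mark below 0.01 m and value of joint key above 3.9 rad), for 0.2 s.
At the end, for the whole second after the job is handed in: Every sample pot present stands upright (within 0.2 rad) and still on the pan's floor, the square bottles stand in the carousel, the collar's tab is within 10 mm of the locked mark, and the key is wound past 3.9 rad (stop at 4.2) (all of step 1 and all of step 3 and horizontal distance between each of square1_center, square2_center and carousel_grip below 0.135 m and height (world z) of each of square1_center, square2_center below 0.065 m and angle between each of square1_center, square2_center's own z axis and vertical below 0.3 rad); the robot touches nothing.
It fails at once if a bystander is pushed or lifted more than 40 mm from its place (distance of any of amber_bottle, thermometer, tape_roll, mug, slide_box, pill_jar from where it was at the start of the episode above 0.04 m).
It fails at once if a square reagent bottle is lifted out of the carousel (height (world z) of any of square1_center, square2_center above 0.11 m).
Of pot1, pot2, pot3, pot4 only 3 to 4 are there at a start; the rules pass over those that are not, and their reading is None.
At some moment in a run one of pot1, pot2, pot3, pot4 may be knocked a few centimetres aside while the robot is not near it.
Once in a run the grip may slacken for a moment while it holds something.
It also fails if it takes over 208 s, if anything falls off the work surface, if the arm or the gripper's body presses on something with over 40 N, if the wrist force passes 120 N, or if a joint passes its speed limit or range.

## Robot

A 6-joint arm with a two-finger parallel gripper is mounted at the origin on the work surface. World frame = base frame: x ahead of the robot, y to its left, z up, the work surface at z = 0. Lengths are in mm, angles in rad, forces in N, time in s.
With the tool pointing down it reaches from about 275 to 1000 mm from the base axis. Payload 8.4 kg.
Tool frame: the origin (TCP) lies on the centre line of the jaws, within the pads' length; the fingertips stand 14 mm ahead of it and the grasp point (between the pads) lies 5 mm behind it; z points along the fingers, y is the line along which they close (so a half turn about z gives the same grasp; the last joint's range is limited). The gripper opens to 85 mm and grips with 20 to 120 N. Pads are 22 mm wide; open, the fingers measure 114 mm over their backs; the gripper's body (76 mm by 85 mm) begins 54 mm behind the grasp point. The pads swing forward as they close: fully open they stand 13 mm farther back than shut.
Start: joints at [-1.259, 0.353, 1.633, -0, 1.155, -0.002], TCP at [192.921, -594.483, 245.281] pointing down, gripper open.
Joint ranges: [-2.63, 2.63], [-0.92, 2.1], [0.06, 2.66], [-1.3, 4.44], [0, 2.69], [-3.02, 3.02]. Speed limits (rad/s): [2.22, 2.22, 2.79, 3.14, 3.14, 3.14].

## Interface

Orientations are given as [roll, pitch, yaw] about the fixed x, y, z axes, in that order (R = Rz(yaw) Ry(pitch) Rx(roll)).
In Python, from rig import r gives the robot as it stands.
- The arm moves only by the tool step_arm, never from a script. Its argument "plan" is text: rows parted by semicolons, each of 7 numbers parted by spaces: the turn, a rotation vector about the world's x, y, z in degrees, then the shift along the world's x, y, z in mm, then the closure in counts, from 0 (fully open) to 255 (shut). In form: rx ry rz x y z hand; .... A call has 1 to 8 rows; each row is the pose to reach, as a shift and turn from the pose commanded when the call began; what a row does not reach only later rows make up. A row lasts 1/10 s, in which the tool goes at most 50 mm and 8.59 degrees, less where a joint would pass 70% of its speed; a pose out of reach is approached as far as the arm can. A call with a gripper value outside its range is refused whole. The fingers move at their own pace and stop on an object; "force" is the grip in N (left out, the last holds). Time passes only in rows, so rows that repeat a pose let the fingers close. It gives the time, the measured TCP pose, the force, the opening and the grip force at its end, in the units of the state.
- r.sense(): the state, without advancing time (a new reading comes with each control period).
- r.grab_frame(name): name is "side" or "top"; returns (picture, depth): 420x560x3 uint8, red, green, blue; 420x560 float32, mm along the optical axis (not along the pixel's ray), 0 where there is no reading.
- r.get_calibration(name): a dict with "K" (3x3 intrinsics, pixels), "world_from_camera" (4x4, takes a point from camera to world coordinates). Camera axes: x right, y down, z forward; pixel columns grow to the right and rows downward; lengths in mm; the calibration is good to about 2 mm. A picture is of the moment at which its call begins. get_calibration takes no time and is no camera call.
- r.sign_off(): hands the job in; it is judged then, once.
The state is a dict: "clock": time; "qpos": joint angles; "qvel": joint speeds; "joint_efforts": joint torques, N m; "eef_pos": TCP position; "tcp_rot": TCP orientation; "contact_force": force on the tool from outside, world axes, zero at the start; "wrist_torque": the same for the moment, N m; "opening": opening from 0.0 (shut) to 1.0 (fully open); "grasp_force": force on a finger pad.
Only numpy, scipy, OpenCV 4.12 (cv2) and the standard library are available. Lean on these libraries where they do the work, as an engineer would, in place of code of your own. Each camera call takes 0.05 s, during which the arm holds its last target. There are 200 camera calls.

## Working session

There is one attempt and no reset: what is moved stays moved. The work goes in short steps, Python scripts to look and compute and a tool call to move; the robot and the scene stay as the last step left them, time stands still between calls to the robot, and variables do not carry over. Pictures are saved under pics/ and viewed, at most 14 in all, crops included, and the job is handed in when it is done.

Besides the shell and the picture viewer there is one more tool, called after "Request:" as name(argument=value, ...), one argument or row to a line, values as JSON. step_arm: Moves the arm, as the interface text tells. Its arguments: {"type":"object","properties":{"plan":{"type":"string"},"force":{"type":"number"}},"required":["plan"]}

```bash
mkdir -p pics; ls
cat > h.py <<'E'
from rig import r
import numpy as np, cv2
def ray(n,u,v,z):
    c=r.get_calibration(n);K=np.array(c["K"]);T=np.array(c["world_from_camera"])
    d=T[:3,:3]@np.linalg.inv(K)@[u,v,1.];o=T[:3,3]
    return o+d*(z-o[2])/d[2]
def proj(n,p):
    c=r.get_calibration(n);K=np.array(c["K"]);T=np.linalg.inv(np.array(c["world_from_camera"]))
    q=K@(T[:3,:3]@np.array(p,float)+T[:3,3]);return q[:2]/q[2]
def cloud(n,dep):
    c=r.get_calibration(n);K=np.array(c["K"]);T=np.array(c["world_from_camera"])
    v,u=np.indices(dep.shape);P=np.stack([(u-K[0,2])/K[0,0]*dep,(v-K[1,2])/K[1,1]*dep,dep],-1)
    W=P@T[:3,:3].T+T[:3,3];W[dep<=0]=np.nan;return W
def save(im,f,s=1):
    cv2.imwrite("pics/"+f,cv2.resize(im,None,fx=s,fy=s,interpolation=cv2.INTER_CUBIC)[:,:,::-1])
E
python3 - <<'E'
from h import *
print(r.sense())
for n in("top","side"):
    im,d=r.grab_frame(n);np.savez(n+"0.npz",im=im,d=d);save(im,n+"0.png",1.4)
    c=r.get_calibration(n);print(n,np.round(c["world_from_camera"],3).tolist(),c["K"])
E
```

```text
pics
{'clock': 0.0, 'qpos': array([-1.25937819e+00,  3.53659188e-01,  1.63415136e+00, -1.20087875e-05,
        1.15518741e+00, -2.41043193e-03]), 'qvel': array([-0.00013329,  0.00023804, -0.0021064 ,  0.00016913,  0.00047381,
        0.0005318 ]), 'joint_efforts': array([ 3.15788617e-03, -6.05237961e+01, -3.42061007e+01, -6.84993643e-05,
        9.22858104e-03,  5.46765065e-06]), 'eef_pos': array([ 192.78748536, -594.03638201,  244.54739925]), 'tcp_rot': array([-3.14018733e+00,  7.59224445e-06,  3.13833434e-01]), 'contact_force': array([ 0.3299946 ,  0.49303806, -0.15946153]), 'wrist_torque': array([-0.00791232, -0.00862441,  0.00865829]), 'grasp_force': 0.0, 'opening': 0.9983216542632068}
top [[-0.008, -0.982, 0.188, 241.429], [-1.0, 0.012, 0.021, -10.438], [-0.023, -0.188, -0.982, 1453.137], [0.0, 0.0, 0.0, 1.0]] [[535.11125223   0.         275.4753308 ]
 [  0.         535.11125223 214.10723828]
 [  0.           0.           1.        ]]
side [[-0.938, -0.178, 0.297, 138.997], [-0.347, 0.479, -0.806, 981.085], [0.001, -0.859, -0.511, 705.692], [0.0, 0.0, 0.0, 1.0]] [[396.83648247   0.         283.67615743]
 [  0.         396.83648247 210.51079546]
 [  0.           0.           1.        ]]
```

View pics/top0.png

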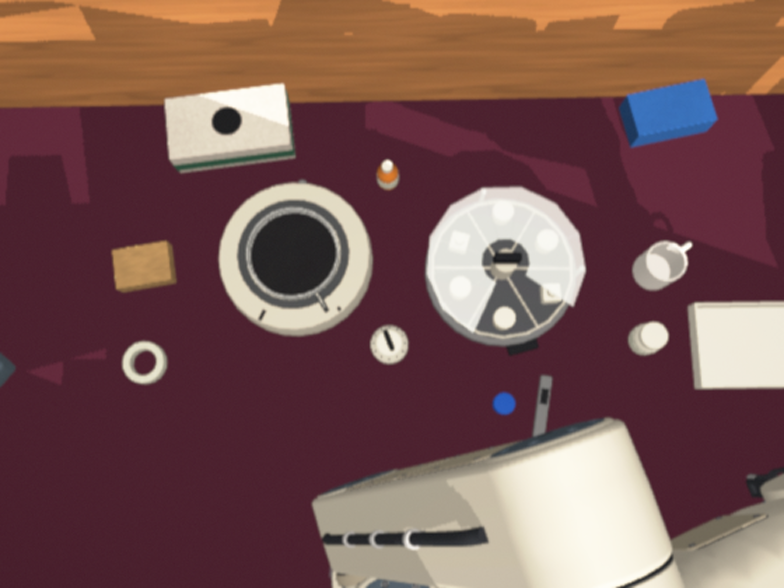

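View pics/side0.png

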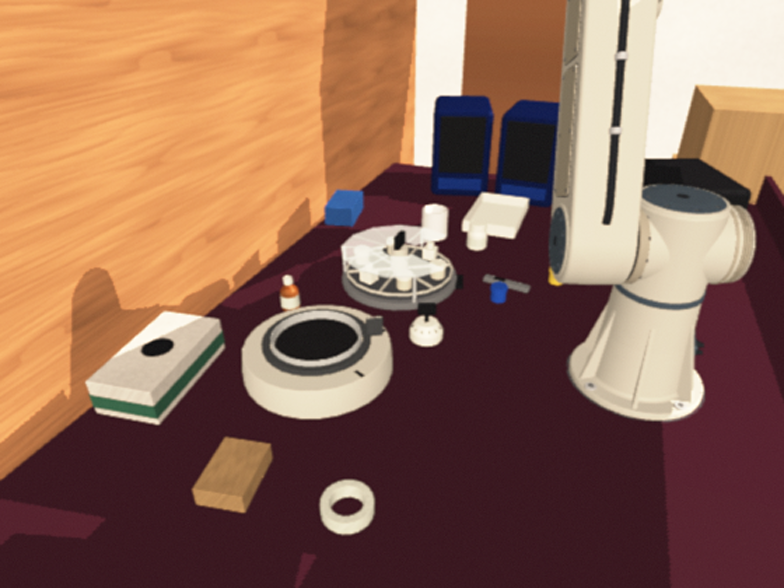

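Top view, in the shown pixels: the carousel hub is at (507,258), with the opening and tongue at (520,348). The mixer is at (295,255), its tab at (322,302), the locked bar at (262,315) and the open dot at (339,308). The timer key is at (389,342).

Candidates for pots: the round white things in the carousel at (504,318), (460,287), (503,211) and (547,240) fit. The square ones at (459,240) and (551,292) are the reagent bottles. The blue one at (504,403) is a look-alike, to be left alone. I'll confirm with a crop.

Run:
```python
from h import *
z=np.load("top0.npz");im,d=z["im"],z["d"]
a=cv2.resize(im[128:258,300:425],(400,416),interpolation=cv2.INTER_CUBIC);b=cv2.resize(im[125:267,152:297],(400,416),interpolation=cv2.INTER_CUBIC)
save(np.hstack([a,b]),"crop0.png")
W=cloud("top",d)
for n,(u,v),zz in [("hub",(507,258),135),("tongue",(521,348),20),("pot a",(504,318),74),("b",(460,287),74),("c",(503,211),74),("d",(547,240),74),("sq1",(459,240),80),("sq2",(551,292),80),("mixer pan",(294,254),66),("tab",(322,302),110),("bar",(262,315),62),("dot",(339,308),62),("key",(389,341),88),("blue",(504,403),40),("amber",(388,175),85),("therm",(542,405),14)]:
    u/=1.4;v/=1.4
    print(n,np.round(ray("top",u,v,zz)),np.round(W[int(v),int(u)]))
# dark handle & key by colour
g=im.max(2)
def blob(m,x0,x1,y0,y1,zz,n):
    k=np.zeros(m.shape,np.uint8);k[y0:y1,x0:x1]=m[y0:y1,x0:x1]
    c,_=cv2.findContours(k,0,2)
    for q in c:
        if cv2.contourArea(q)>4:
            (x,y),s,an=cv2.minAreaRect(q);bx=cv2.boxPoints(((x,y),s,an));p=ray("top",x,y,zz);i=np.argmax([np.linalg.norm(bx[1]-bx[0]),np.linalg.norm(bx[2]-bx[1])])
            A=ray("top",*bx[i],zz);B=ray("top",*bx[i+1],zz);D=B-A
            print(n,(x,y),np.round(p),"len",np.round(np.linalg.norm(D)),"dir",np.round(np.degrees(np.arctan2(D[1],D[0])),1))
blob(g<70,345,380,175,195,135,"handle")
blob(g<70,268,288,230,255,88,"key")
blob(g<90,180,195,218,232,62,"bar")
# mixer fits from depth
x,y,h=W[...,0],W[...,1],W[...,2]
roi=np.zeros(g.shape,bool);roi[120:250,145:275]=1
for lo,hi,n in[(59,65,'hous'),(72,79,'collar'),(81,88,'panwall')]:
    m=roi&(h>lo)&(h<hi)&(W[...,0]<800);X=x[m];Y=y[m];
    hull=cv2.convexHull(np.stack([X,Y],1).astype(np.float32));print(n,m.sum(),cv2.minEnclosingCircle(hull), np.median(h[m]))
m=roi&(h>95)&(h<120);print("tab pts",m.sum(),np.nanmean(W[m],0))
```

```text
hub [ 567. -202.  135.] [ 568. -201.  134.]
tongue [ 418. -238.   20.] [ 421. -239.   11.]
pot a [ 468. -201.   74.] [ 468. -201.   75.]
b [ 528. -121.   74.] [ 525. -118.   89.]
c [ 675. -207.   74.] [ 671. -203.   92.]
d [ 617. -287.   74.] [ 611. -281.   97.]
sq1 [ 617. -121.   80.] [ 617. -118.   86.]
sq2 [ 515. -289.   80.] [ 515. -286.   89.]
mixer pan [598. 194.  66.] [598. 194.  69.]
tab [496. 135. 110.] [497. 134. 113.]
bar [481. 254.  62.] [481. 254.  59.]
dot [493. 108.  62.] [492. 108.  66.]
key [425.  13.  88.] [427.  16.  87.]
blue [ 313. -199.   40.] [ 315. -200.   37.]
amber [747.  12.  85.] [756.  13.  62.]
therm [ 310. -274.   14.] [ 310. -273.   17.]
handle (362.0, 183.5) [ 570. -201.  135.] len 50.0 dir -90.8
key (277.2413635253906, 242.60342407226562) [428.  15.  88.] len 31.0 dir -158.9
hous 3851 ((603.176513671875, 138.66665649414062), 201.1504364013672) 62.19040743784012
collar 1164 ((642.4721069335938, 146.98812866210938), 171.73715209960938) 75.08542361148022
panwall 221 ((600.3392944335938, 109.63020324707031), 184.2268524169922) 83.51423794983407
tab pts 52 [497.66759377 137.41854162 108.20354187]
```

View pics/crop0.png

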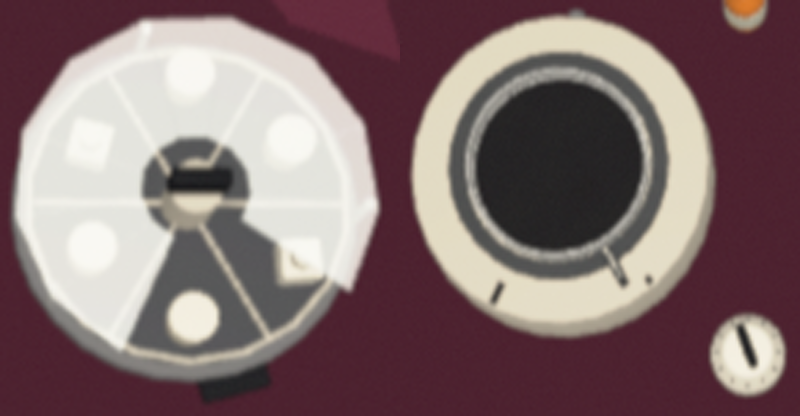

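The crop confirms it: four round pots (carousel crop at about (192,317), (92,247), (190,75), (290,140)) and two square bottles with necks ((90,142), (300,262)). The sizes and radii match the description, with pots about 100 mm from the axis and the tab 117 mm from the pan centre.

The axis is at about (569,-201) and the front points along 194°. First I move over the handle.

Request:
step_arm(
  plan="0 0 64 272 280 0 140; 0 0 64 272 280 0 140; 0 0 64 272 280 0 140; 0 0 64 272 280 0 140; 0 0 64 272 280 0 140; 0 0 64 272 280 0 140; 0 0 64 272 280 0 140; 0 0 64 272 280 0 140",
  force=40,
)

```text
clock: 0.9
eef_pos: [466.3, -312.3, 245.1]
tcp_rot: [-3.141, -0.0, 1.437]
contact_force: [0.6, -0.9, 0.1]
opening: 0.451
grasp_force: 0.0
```

Request:
step_arm(
  plan="0 0 8 104 113 0 140; 0 0 8 104 113 0 140; 0 0 8 104 113 0 140; 0 0 8 104 113 0 140; 0 0 8 104 113 0 140; 0 0 8 104 113 -50 140; 0 0 8 104 113 -50 140; 0 0 8 104 113 -50 140",
)

```text
clock: 1.7
eef_pos: [567.4, -202.3, 195.0]
tcp_rot: [-3.139, -0.001, 1.569]
contact_force: [0.3, 0.1, 1.1]
opening: 0.452
grasp_force: 0.0
```

Run:
```python
from h import *
s=r.sense();print(s["clock"],s["eef_pos"],s["tcp_rot"],s["opening"],s["qpos"])
im,d=r.grab_frame("side");save(im[130:260,200:380],"s1.png",4)
```

```text
1.7 [ 567.37376557 -202.28159619  194.9818226 ] [-3.13858173e+00 -8.19453269e-04  1.56903022e+00] 0.45230250643066966 [-3.44832444e-01  3.71079401e-01  1.72818987e+00 -2.78684907e-04
  1.04543451e+00 -3.42927428e-01]
```

View pics/s1.png

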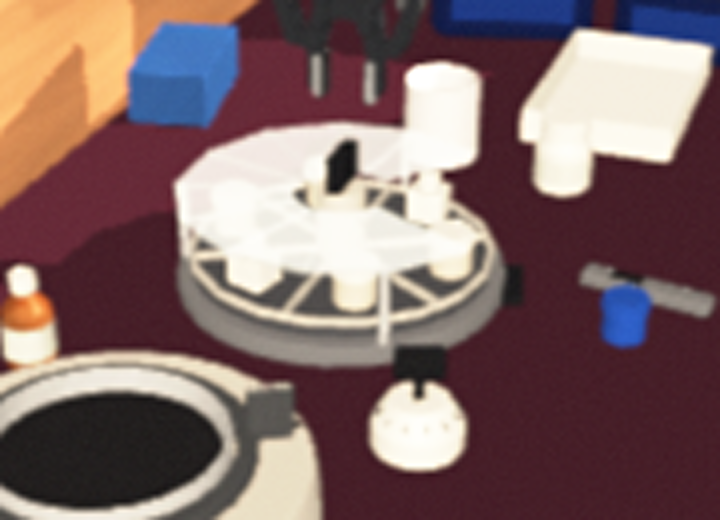

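The jaws at (345,80) in the crop straddle the bar handle at (342,165), above the roof. I'll grip the bar and turn it +14°.

Request:
step_arm(
  plan="0 0 0 0 0 -50 140; 0 0 0 0 0 -76 140; 0 0 0 0 0 -76 140; 0 0 0 0 0 -76 235; 0 0 0 0 0 -76 235; 0 0 0 0 0 -76 235; 0 0 0 0 0 -76 235; 0 0 0 0 0 -76 235",
  force=40,
)

```text
clock: 2.55
eef_pos: [573.1, -202.5, 122.3]
tcp_rot: [3.133, 0.002, 1.57]
contact_force: [11.1, -0.0, -8.3]
opening: 0.178
grasp_force: 43.8
```

Request:
step_arm(
  plan="0 0 5 0 0 0 235; 0 0 10 0 0 0 235; 0 0 14 0 0 0 235; 0 0 14 0 0 0 235; 0 0 14 0 0 0 140; 0 0 14 0 0 0 140; 0 0 14 0 0 0 140; 0 0 14 0 0 40 140",
)

```text
clock: 3.35
eef_pos: [565.9, -200.5, 155.9]
tcp_rot: [-3.135, -0.004, 1.815]
contact_force: [0.3, 0.2, 0.6]
opening: 0.452
grasp_force: 0.0
```

Request:
step_arm(
  plan="0 0 0 0 0 50 80; 0 0 0 -96 -24 50 80; 0 0 0 -96 -24 50 80; 0 0 0 -96 -24 50 80; 0 0 0 -250 50 60 80; 0 0 0 -250 50 60 80; 0 0 0 -250 50 60 80; 0 0 0 -250 50 60 80",
)

```text
clock: 4.15
eef_pos: [315.2, -149.7, 219.1]
tcp_rot: [-3.14, -0.001, 1.815]
contact_force: [1.0, -0.1, 0.5]
opening: 0.684
grasp_force: 0.0
```

```bash
cat >> h.py <<'E'
def car(f,s=4):
    im,d=r.grab_frame("top");save(im[128:278,290:440],f,s);return im,d
def pots(im,d,x0,x1,y0,y1,lo=165):
    # bright round blobs in a window of the top view
    k=np.zeros(im.shape[:2],np.uint8);k[y0:y1,x0:x1]=(im.min(2)>lo)[y0:y1,x0:x1]
    for q in cv2.findContours(k,0,2)[0]:
        if cv2.contourArea(q)>60:
            (x,y),R=cv2.minEnclosingCircle(q);print((round(x,1),round(y,1)),round(R,1),cv2.contourArea(q))
E
python3 - <<'E'
from h import *
s=r.sense();print(s["clock"],s["eef_pos"],s["tcp_rot"],s["opening"])
im,d=car("c1.png");np.savez("t1.npz",im=im,d=d)
E
```

```text
4.15 [ 315.23085734 -149.666965    219.07624835] [-3.13997386e+00 -1.42108640e-03  1.81452190e+00] 0.6840019211601736
```

View pics/c1.png

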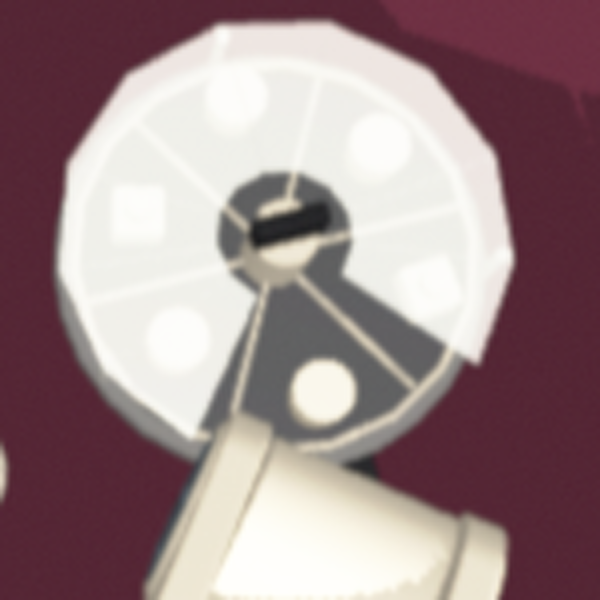

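Pot a is now in the middle of the opening, at crop (323,390); the bar reads +14°. Next I compute its position and the move.

Run:
```python
from h import *
z=np.load("t1.npz");im,d=z["im"],z["d"];pots(im,d,355,388,210,240,200)
print(ray("top",370.75,225.5,74),ray("top",290+290/4,128+226/4,135))
W=cloud("top",d);sub=W[217:234,362:380].reshape(-1,3);m=(sub[:,2]>68)&(sub[:,2]<82);print(np.nanmean(sub[m],0),m.sum(), (sub[m].max(0)+sub[m].min(0))/2)
```

```text
(370.5, 225.5) 7.4 148.0
[ 471.92897226 -228.67177141   74.        ] [ 566.93072807 -202.60332861  135.        ]
[ 471.52696489 -227.99935101   72.56647014] 185 [ 471.86945739 -228.20877323   74.11809321]
```

Request:
step_arm(
  plan="0 0 0 160 -77 0 80; 0 0 0 160 -77 0 80; 0 0 0 160 -77 0 80; 0 0 0 160 -77 -50 80; 0 0 0 160 -77 -80 80; 0 0 0 160 -77 -80 80; 0 0 0 160 -77 -80 80; 0 0 0 160 -77 -80 80",
)

```text
clock: 5.0
eef_pos: [479.6, -228.8, 141.3]
tcp_rot: [3.14, 0.002, 1.815]
contact_force: [-0.2, -0.5, 0.3]
opening: 0.688
grasp_force: 0.0
```

Request:
step_arm(
  plan="0 0 0 -4 2 -45 80; 0 0 0 -4 2 -84 80; 0 0 0 -4 2 -84 80; 0 0 0 -4 2 -84 170; 0 0 0 -4 2 -84 170; 0 0 0 -4 2 -84 170; 0 0 0 -4 2 -84 170; 0 0 0 -4 2 -84 170",
  force=50,
)

```text
clock: 5.8
eef_pos: [476.6, -227.3, 57.8]
tcp_rot: [3.138, 0.003, 1.815]
contact_force: [-1.4, -0.5, 10.1]
opening: 0.452
grasp_force: 50.9
```

Request:
step_arm(
  plan="0 0 0 0 0 45 170; 0 0 0 0 0 90 170; 0 0 0 0 0 125 170; 0 0 8 15 40 125 170; 0 0 16 32 85 125 170; 0 0 24 50 130 125 170; 0 0 32 68 175 125 170; 0 0 38 84 210 125 170",
  force=50,
)

```text
clock: 6.6
eef_pos: [559.9, -14.0, 182.1]
tcp_rot: [3.14, 0.002, 2.484]
contact_force: [-0.0, -0.1, -0.6]
opening: 0.455
grasp_force: 50.6
```

Request:
step_arm(
  plan="0 0 8 17 45 0 170; 0 0 16 34 90 0 170; 0 0 24 52 135 0 170; 0 0 32 70 180 0 170; 0 0 38 83 210 0 170; 0 0 38 83 210 0 170; 0 0 38 83 210 -30 170; 0 0 38 83 210 -30 170",
)

```text
clock: 7.4
eef_pos: [639.7, 192.6, 148.2]
tcp_rot: [-3.14, -0.004, 3.14]
contact_force: [-1.0, -0.7, -1.5]
opening: 0.453
grasp_force: 50.6
```

Request:
step_arm(
  plan="0 0 0 1 0 -40 170; 0 0 0 1 0 -55 170; 0 0 0 1 0 -58 170; 0 0 0 1 0 -58 170; 0 0 0 1 0 -58 170; 0 0 0 1 0 -58 110; 0 0 0 1 0 -58 100; 0 0 0 1 0 -58 100",
)

```text
clock: 8.2
eef_pos: [643.2, 193.6, 93.0]
tcp_rot: [3.141, 0.001, 3.141]
contact_force: [-0.0, -0.2, 0.0]
opening: 0.605
grasp_force: 0.0
```

Request:
step_arm(
  plan="0 0 0 0 0 30 100; 0 0 0 0 0 70 100; 0 0 -8 -10 -45 108 140; 0 0 -16 -20 -95 108 140; 0 0 -24 -28 -140 108 140; 0 0 -32 -40 -185 108 140; 0 0 -40 -50 -230 108 140; 0 0 -48 -60 -275 108 140",
)

```text
clock: 9.0
eef_pos: [582.3, -83.3, 200.8]
tcp_rot: [3.141, 0.001, 2.298]
contact_force: [0.5, -0.1, -0.9]
opening: 0.452
grasp_force: 0.0
```

Run:
```python
from h import *
im,d=r.grab_frame("top");np.savez("t2.npz",im=im,d=d)
pots(im,d,150,275,120,245,200)
save(np.hstack([im[120:270,150:290],im[120:270,290:430]]),"c2.png",2.8)
```

```text
(no output)
```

View pics/c2.png

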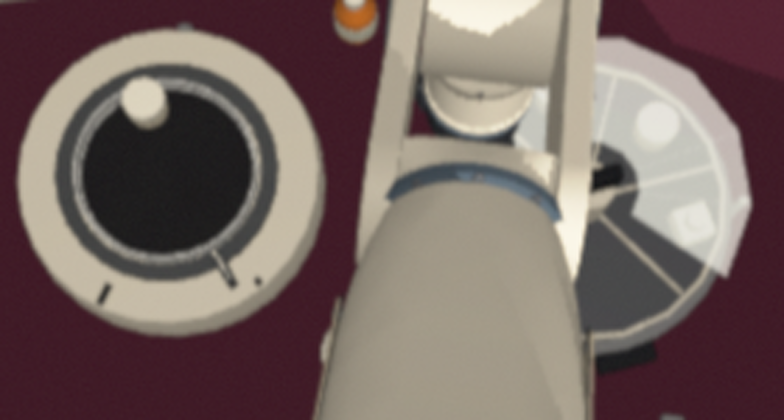

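The pot stands in the pan at crop (147,100), nearer the far wall than I intended. I'll measure it against the pan.

Run:
```python
from h import *
z=np.load("t2.npz");im,d=z["im"],z["d"]
W=cloud("top",d)
sub=W[140:175,185:220].reshape(-1,3);m=(sub[:,2]>98)&(sub[:,2]<115);print(m.sum(),np.nanmean(sub[m],0),(sub[m].max(0)+sub[m].min(0))/2)
print("px",ray("top",150+144/2.8,120+96/2.8,106))
k=np.zeros(im.shape[:2],np.uint8);k[120:245,150:270]=(im.max(2)<60)[120:245,150:270]
for q in cv2.findContours(k,0,2)[0]:
    if cv2.contourArea(q)>30:
        (x,y),R=cv2.minEnclosingCircle(q);print(x,y,R,cv2.contourArea(q),ray("top",x,y,66),ray("top",x,y,84))
# housing outline
k=np.zeros(im.shape[:2],np.uint8);k[120:245,150:272]=((im[...,1]>100))[120:245,150:272]
q=max(cv2.findContours(k,0,2)[0],key=cv2.contourArea);(x,y),R=cv2.minEnclosingCircle(q);print(x,y,R,ray("top",x,y,62),ray("top",x,y,50))
```

```text
186 [659.15040279 213.50357086 104.92311155] [660.23912292 214.18520248 105.84647661]
px [661.57460065 211.83314071 106.        ]
209.3095245361328 181.56349182128906 30.008045196533203 2423.0 [597.6878677  195.87922692  66.        ] [593.06491884 193.20197316  84.        ]
210.66627502441406 184.36380004882812 54.85633087158203 [590.9216431  192.70401919  62.        ] [593.93638161 194.45633356  50.        ]
```

The pot is upright (top z 106) about 65 mm from the pan's centre, against the wall. It has probably been nudged, but it is inside the limit, so it stays. I'll space the other slots around it. Next I turn the carousel +63° for the second pot.

Request:
step_arm(
  plan="0 0 -8 -4 -50 0 140; 0 0 -16 -9 -100 0 140; 0 0 -24 -9 -120 0 140; 0 0 -28 -9 -120 0 140; 0 0 -28 -9 -120 -40 140; 0 0 -28 -9 -120 -81 140; 0 0 -28 -9 -120 -81 140; 0 0 -28 -9 -120 -81 140",
)

```text
clock: 9.85
eef_pos: [573.8, -201.4, 119.6]
tcp_rot: [-3.14, -0.001, 1.815]
contact_force: [0.3, -0.1, 0.8]
opening: 0.457
grasp_force: 0.0
```

Request:
step_arm(
  plan="0 0 0 0 0 0 235; 0 0 0 0 0 0 235; 0 0 0 0 0 0 235; 0 0 0 0 0 0 235; 0 0 8 0 0 0 235; 0 0 16 0 0 0 235; 0 0 24 0 0 0 235; 0 0 32 0 0 0 235",
  force=40,
)

```text
clock: 10.65
eef_pos: [571.2, -203.1, 121.6]
tcp_rot: [-3.137, -0.002, 2.38]
contact_force: [-18.3, -10.9, 13.7]
opening: 0.176
grasp_force: 42.0
```

Request:
step_arm(
  plan="0 0 8 0 0 0 235; 0 0 16 0 0 0 235; 0 0 24 0 0 0 235; 0 0 31 0 0 0 235; 0 0 31 0 0 0 235; 0 0 31 0 0 0 140; 0 0 31 0 0 0 140; 0 0 31 0 0 0 140",
)

```text
clock: 11.45
eef_pos: [574.9, -201.5, 120.6]
tcp_rot: [-3.142, 0.002, 2.914]
contact_force: [0.4, 1.2, 0.6]
opening: 0.449
grasp_force: 0.0
```

Request:
step_arm(
  plan="0 0 0 0 0 45 140; 0 0 0 0 0 80 140; 0 0 -8 -30 40 80 80; 0 0 -16 -60 80 80 80; 0 0 -24 -90 120 80 80; 0 0 -32 -120 160 80 80; 0 0 -40 -120 200 80 80; 0 0 -48 -120 200 80 80",
)

```text
clock: 12.25
eef_pos: [453.4, 2.1, 200.1]
tcp_rot: [3.14, -0.0, 2.074]
contact_force: [0.5, -0.8, 0.0]
opening: 0.688
grasp_force: 0.0
```

```bash
cat >> h.py <<'E'
def front():
    im,d=r.grab_frame("top");s=r.sense();print(np.round(s["clock"],2),np.round(s["eef_pos"],1),np.round(np.degrees(s["tcp_rot"][2]),1))
    W=cloud("top",d);bright=im.min(2)>200
    m=np.zeros(bright.shape,np.uint8);m[205:245,345:395]=bright[205:245,345:395]
    for q in cv2.findContours(m,0,2)[0]:
        if 60<cv2.contourArea(q)<400:
            (x,y),R=cv2.minEnclosingCircle(q);p=ray("top",x,y,74);v=W[int(y)-3:int(y)+4,int(x)-3:int(x)+4,2]
            print((x,y),R,cv2.contourArea(q),"xyz",np.round(p,1),"z",np.nanmedian(v),"ang",np.degrees(np.arctan2(p[1]+202,p[0]-570))%360)
    return im,d
E
python3 - <<'E'
from h import *
im,d=front();np.savez("t3.npz",im=im,d=d)
save(np.hstack([im[120:270,150:290],im[120:270,290:430]]),"c3.png",2.8)
E
```

```text
12.3 [454.    0.9 200.1] 118.3
(370.69696044921875, 221.8787841796875) 7.388707160949707 150.0 xyz [ 481.5 -228.9   74. ] z 72.60586347169328 ang 196.92384157812225
```

View pics/c3.png

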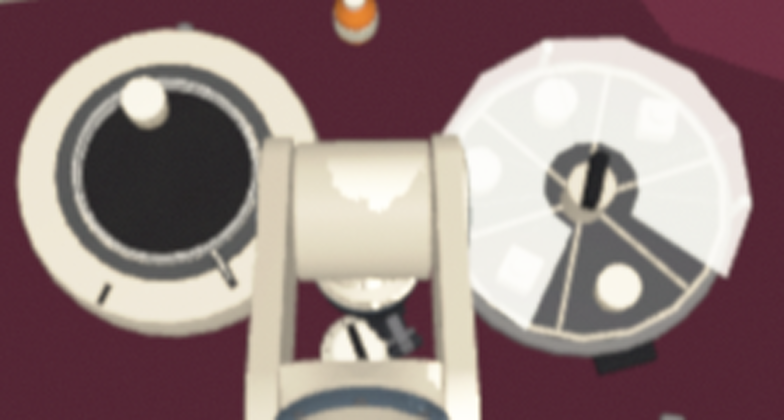

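The second pot is in the opening at crop (618,288), measured at (481.5,-229). I add the offset seen at the first grasp, about (+4,+1).

Request:
step_arm(
  plan="0 0 -7 7 -48 0 80; 0 0 -13 14 -96 0 80; 0 0 -13 21 -145 0 80; 0 0 -13 28 -194 0 80; 0 0 -13 31 -226 0 80; 0 0 -13 31 -226 -20 80; 0 0 -13 31 -226 -60 80; 0 0 -13 31 -226 -60 80",
)

```text
clock: 13.1
eef_pos: [482.3, -226.9, 135.7]
tcp_rot: [-3.136, -0.005, 1.851]
contact_force: [0.4, 0.2, 0.3]
opening: 0.686
grasp_force: 0.0
```

Request:
step_arm(
  plan="0 0 0 0 0 -45 80; 0 0 0 0 0 -80 80; 0 0 0 0 0 -80 80; 0 0 0 0 0 -80 170; 0 0 0 0 0 -80 170; 0 0 0 0 0 -80 170; 0 0 0 0 0 -80 170; 0 0 0 0 0 -80 170",
  force=50,
)

```text
clock: 13.9
eef_pos: [486.4, -228.1, 61.3]
tcp_rot: [3.139, 0.002, 1.85]
contact_force: [-1.4, 0.6, 9.1]
opening: 0.453
grasp_force: 50.9
```

Request:
step_arm(
  plan="0 0 0 0 0 45 170; 0 0 0 0 0 90 170; 0 0 0 0 0 125 170; 0 0 3 10 45 125 170; 0 0 6 20 93 125 170; 0 0 9 30 140 125 170; 0 0 11 40 188 125 170; 0 0 11 50 236 125 170",
)

```text
clock: 14.7
eef_pos: [535.3, 10.5, 185.6]
tcp_rot: [3.14, 0.001, 2.043]
contact_force: [1.5, -0.4, -0.5]
opening: 0.452
grasp_force: 50.7
```

Request:
step_arm(
  plan="0 0 0 10 48 0 170; 0 0 0 20 96 0 170; 0 0 0 29 144 0 170; 0 0 0 38 190 0 170; 0 0 0 45 223 0 170; 0 0 0 45 223 0 170; 0 0 0 45 223 -40 170; 0 0 0 45 223 -60 170",
)

```text
clock: 15.5
eef_pos: [579.0, 231.0, 123.2]
tcp_rot: [-3.141, 0.0, 2.043]
contact_force: [-0.2, -0.5, -1.6]
opening: 0.454
grasp_force: 50.7
```

Request:
step_arm(
  plan="0 0 0 0 0 -20 170; 0 0 0 0 0 -31 170; 0 0 0 0 0 -31 170; 0 0 0 0 0 -31 170; 0 0 0 0 0 -31 120; 0 0 0 0 0 -31 105; 0 0 0 0 0 -31 105; 0 0 0 0 0 -10 105",
)

```text
clock: 16.3
eef_pos: [578.3, 230.8, 112.4]
tcp_rot: [-3.137, -0.0, 2.042]
contact_force: [-0.8, 0.0, 0.7]
opening: 0.587
grasp_force: 0.0
```

Request:
step_arm(
  plan="0 0 0 0 0 40 105; 0 0 0 0 0 75 140; 0 0 0 -1 -45 75 140; 0 0 0 -3 -95 75 140; 0 0 0 -5 -144 75 140; 0 0 0 -6 -192 75 140; 0 0 0 -8 -240 75 140; 0 0 0 -8 -260 75 140",
)

```text
clock: 17.1
eef_pos: [571.4, -32.0, 189.6]
tcp_rot: [-3.141, 0.001, 2.04]
contact_force: [0.9, 0.9, 0.6]
opening: 0.451
grasp_force: 0.0
```

```bash
cat >> h.py <<'E'
def pan(im,d):
    W=cloud("top",d);h=W[...,2];m=((h>97)&(h<118)&(im.min(2)>140)&(np.hypot(W[...,0]-598,W[...,1]-194)<84)).astype(np.uint8)
    for q in cv2.findContours(m,0,2)[0]:
        if cv2.contourArea(q)>25:
            k=np.zeros_like(m);cv2.drawContours(k,[q],-1,1,-1);b=(k>0)&(m>0);p=np.nanmean(W[b],0);print("pan pot",np.round(p),b.sum(),"r",round(np.hypot(p[0]-598,p[1]-194)))
E
python3 - <<'E'
from h import *
im,d=front();pan(im,d)
E
```

```text
17.15 [571.7 -33.3 189.7] 116.8
pan pot [579. 230. 105.] 174 r 41
pan pot [660. 214. 105.] 171 r 65
```

Both pots stand in the pan, at radii 41 and 65 mm. Next the carousel turns +120° for pot c.

Request:
step_arm(
  plan="0 0 -8 0 -40 0 140; 0 0 -16 0 -80 0 140; 0 0 -24 0 -120 0 140; 0 0 -32 0 -160 0 140; 0 0 -40 0 -174 0 140; 0 0 -48 0 -174 0 140; 0 0 -56 0 -174 0 140; 0 0 -64 0 -174 0 140",
)

```text
clock: 17.95
eef_pos: [572.0, -202.4, 189.4]
tcp_rot: [3.142, -0.0, 0.919]
contact_force: [-0.3, -0.2, 0.2]
opening: 0.451
grasp_force: 0.0
```

Request:
step_arm(
  plan="0 0 -8 0 0 0 140; 0 0 -16 0 0 0 140; 0 0 -24 0 0 0 140; 0 0 -32 0 0 0 140; 0 0 -40 0 0 0 140; 0 0 -48 0 0 0 140; 0 0 -56 0 0 0 140; 0 0 -64 0 0 0 140",
)

```text
clock: 18.75
eef_pos: [572.1, -202.0, 189.4]
tcp_rot: [-3.141, -0.0, -0.198]
contact_force: [0.0, 0.0, 0.5]
opening: 0.45
grasp_force: 0.0
```

Request:
step_arm(
  plan="0 0 -2 0 0 -40 140; 0 0 -2 0 0 -71 140; 0 0 -2 0 0 -71 140; 0 0 -2 0 0 -71 140; 0 0 -2 0 0 -71 235; 0 0 -2 0 0 -71 235; 0 0 -2 0 0 -71 235; 0 0 -2 0 0 -71 235",
  force=40,
)

```text
clock: 19.55
eef_pos: [572.7, -205.1, 120.5]
tcp_rot: [3.138, -0.003, -0.227]
contact_force: [-4.0, -12.7, 1.4]
opening: 0.184
grasp_force: 42.4
```

Request:
step_arm(
  plan="0 0 8 0 -2 0 235; 0 0 16 0 -2 0 235; 0 0 24 0 -2 0 235; 0 0 32 0 -2 0 235; 0 0 40 0 -2 0 235; 0 0 48 0 -2 0 235; 0 0 56 0 -2 0 235; 0 0 64 0 -2 0 235",
)

```text
clock: 20.35
eef_pos: [572.8, -205.7, 120.5]
tcp_rot: [3.138, 0.0, 0.895]
contact_force: [-2.1, -5.1, 2.6]
opening: 0.18
grasp_force: 42.5
```

Request:
step_arm(
  plan="0 0 8 0 0 0 235; 0 0 16 0 0 0 235; 0 0 24 0 0 0 235; 0 0 32 0 0 0 235; 0 0 40 0 0 0 235; 0 0 48 0 0 0 235; 0 0 55 0 0 0 235; 0 0 55 0 0 0 235",
)

```text
clock: 21.15
eef_pos: [573.3, -205.9, 120.5]
tcp_rot: [3.139, 0.004, 1.854]
contact_force: [1.4, -5.9, 0.8]
opening: 0.176
grasp_force: 42.3
```

Request:
step_arm(
  plan="0 0 0 0 0 0 140; 0 0 0 0 0 0 140; 0 0 0 0 0 0 140; 0 0 0 0 0 40 140; 0 0 0 0 0 81 100; 0 0 0 -20 45 81 80; 0 0 0 -40 90 81 80; 0 0 0 -60 135 81 80",
)

```text
clock: 21.95
eef_pos: [511.2, -68.3, 199.8]
tcp_rot: [3.141, 0.0, 1.848]
contact_force: [-0.1, 0.7, -0.9]
opening: 0.688
grasp_force: 0.0
```

Request:
step_arm(
  plan="0 0 0 -20 45 0 80; 0 0 0 -40 75 0 80; 0 0 0 -40 75 0 80; 0 0 0 -40 75 0 80",
)

```text
clock: 22.35
eef_pos: [472.0, 6.1, 199.8]
tcp_rot: [3.141, 0.0, 1.852]
contact_force: [0.1, -0.5, -0.2]
opening: 0.692
grasp_force: 0.0
```

Run:
```python
from h import *
im,d=front();pan(im,d);save(np.hstack([im[120:270,150:290],im[120:270,290:430]]),"c4.png",2.8)
```

```text
22.4 [472.5   5.5 199.7] 106.0
(371.7115478515625, 225.98077392578125) 7.359480381011963 152.0 xyz [ 470.6 -231.1   74. ] z 73.96308974445367 ang 196.32895481052418
pan pot [579. 230. 105.] 187 r 41
pan pot [659. 213. 105.] 183 r 64
```

View pics/c4.png

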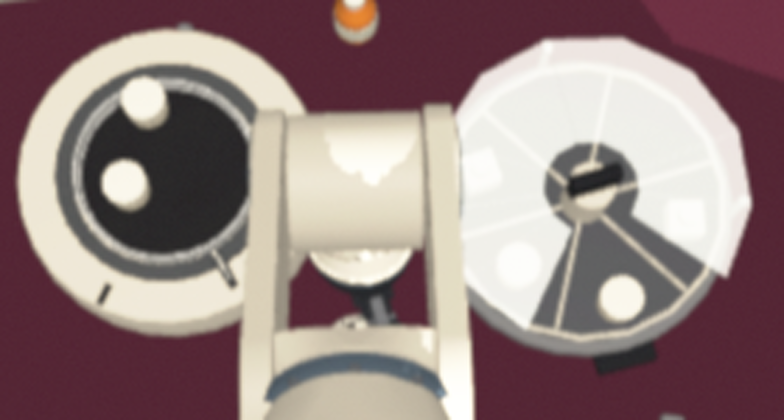

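Two pots are in the pan, and the third is in the opening at crop (622,298), measured at (470.6,-231). I grasp it at (474.5,-230).

Request:
step_arm(
  plan="0 0 0 0 -48 0 80; 0 0 0 1 -96 0 80; 0 0 0 2 -145 0 80; 0 0 0 3 -194 0 80; 0 0 0 3 -235 0 80; 0 0 0 3 -235 -20 80; 0 0 0 3 -235 -60 80; 0 0 0 3 -235 -60 80",
)

```text
clock: 23.2
eef_pos: [472.1, -229.9, 135.4]
tcp_rot: [-3.136, -0.005, 1.847]
contact_force: [-0.7, 0.1, -0.2]
opening: 0.686
grasp_force: 0.0
```

Request:
step_arm(
  plan="0 0 0 0 0 -45 80; 0 0 0 0 0 -80 80; 0 0 0 0 0 -80 80; 0 0 0 0 0 -80 170; 0 0 0 0 0 -80 170; 0 0 0 0 0 -80 170; 0 0 0 0 0 -80 170; 0 0 0 0 0 -80 170",
  force=50,
)

```text
clock: 24.0
eef_pos: [476.2, -230.1, 61.2]
tcp_rot: [3.139, 0.002, 1.85]
contact_force: [-1.6, -0.3, 8.5]
opening: 0.451
grasp_force: 50.9
```

Request:
step_arm(
  plan="0 0 0 0 0 45 170; 0 0 0 0 0 90 170; 0 0 0 0 0 125 170; 0 0 3 15 42 125 170; 0 0 6 32 87 125 170; 0 0 9 50 132 125 170; 0 0 12 66 175 125 170; 0 0 15 75 200 125 170",
)

```text
clock: 24.8
eef_pos: [551.0, -26.5, 185.5]
tcp_rot: [3.14, 0.001, 2.115]
contact_force: [1.0, -0.7, 0.2]
opening: 0.453
grasp_force: 50.6
```

Request:
step_arm(
  plan="0 0 0 17 45 0 170; 0 0 0 35 88 0 170; 0 0 0 52 130 0 170; 0 0 0 68 165 0 170; 0 0 0 75 179 0 170; 0 0 0 75 179 0 170; 0 0 0 75 179 -40 170; 0 0 0 75 179 -60 170",
)

```text
clock: 25.6
eef_pos: [623.5, 148.0, 122.8]
tcp_rot: [-3.14, -0.0, 2.111]
contact_force: [-0.1, 0.7, -1.3]
opening: 0.45
grasp_force: 50.6
```

Request:
step_arm(
  plan="0 0 0 0 0 -20 170; 0 0 0 0 0 -31 170; 0 0 0 0 0 -31 170; 0 0 0 0 0 -31 170; 0 0 0 0 0 -31 120; 0 0 0 0 0 -31 105; 0 0 0 0 0 -31 105; 0 0 0 0 0 -10 105",
)

```text
clock: 26.4
eef_pos: [623.2, 149.1, 112.3]
tcp_rot: [-3.137, -0.001, 2.112]
contact_force: [-0.2, -0.0, 1.3]
opening: 0.59
grasp_force: 0.0
```

Request:
step_arm(
  plan="0 0 0 0 0 40 105; 0 0 0 0 0 75 140; 0 0 -5 -8 -45 75 140; 0 0 -10 -16 -92 75 140; 0 0 -14 -24 -140 75 140; 0 0 -14 -32 -188 75 140; 0 0 -14 -40 -200 75 140; 0 0 -14 -40 -200 75 140",
)

```text
clock: 27.2
eef_pos: [584.0, -52.2, 189.5]
tcp_rot: [-3.141, -0.0, 1.864]
contact_force: [0.2, 0.1, -0.1]
opening: 0.453
grasp_force: 0.0
```

Run:
```python
from h import *
im,d=front();pan(im,d);np.savez("t5.npz",im=im,d=d)
```

```text
27.25 [584.7 -50.8 189.5] 106.9
pan pot [579. 230. 105.] 177 r 41
pan pot [624. 148. 105.] 171 r 53
pan pot [660. 214. 105.] 165 r 65
```

Request:
step_arm(
  plan="0 0 0 -4 -48 0 140; 0 0 0 -8 -96 0 140; 0 0 0 -12 -145 0 140; 0 0 0 -12 -154 0 140; 0 0 0 -12 -154 0 140; 0 0 0 -12 -154 -40 140; 0 0 0 -12 -154 -71 140; 0 0 0 -12 -154 -71 140",
)

```text
clock: 28.05
eef_pos: [570.7, -201.0, 114.4]
tcp_rot: [-3.136, -0.005, 1.869]
contact_force: [-0.3, -0.1, 0.2]
opening: 0.453
grasp_force: 0.0
```

Request:
step_arm(
  plan="0 0 0 0 0 0 235; 0 0 0 0 0 0 235; 0 0 0 0 0 0 235; 0 0 0 0 0 0 235; 0 0 7 0 0 0 235; 0 0 14 0 0 0 235; 0 0 21 0 0 0 235; 0 0 28 0 0 0 235",
  force=40,
)

```text
clock: 28.85
eef_pos: [572.0, -204.0, 119.6]
tcp_rot: [-3.141, -0.001, 2.361]
contact_force: [-7.8, -0.0, 3.0]
opening: 0.178
grasp_force: 42.3
```

Request:
step_arm(
  plan="0 0 8 0 0 0 235; 0 0 16 0 0 0 235; 0 0 24 0 0 0 235; 0 0 30 0 0 0 235; 0 0 30 0 0 0 235; 0 0 30 0 0 0 140; 0 0 30 0 0 0 140; 0 0 30 0 0 0 140",
)

```text
clock: 29.65
eef_pos: [574.0, -204.5, 119.4]
tcp_rot: [3.142, 0.002, 2.879]
contact_force: [0.6, -0.4, 0.1]
opening: 0.449
grasp_force: 0.0
```

Request:
step_arm(
  plan="0 0 0 0 0 45 140; 0 0 0 0 0 81 140; 0 0 -8 -25 45 81 80; 0 0 -16 -50 88 81 80; 0 0 -24 -75 130 81 80; 0 0 -32 -100 172 81 80; 0 0 -40 -100 210 81 80; 0 0 -48 -100 210 81 80",
)

```text
clock: 30.45
eef_pos: [472.6, 9.2, 200.1]
tcp_rot: [3.139, -0.0, 2.039]
contact_force: [-0.1, -0.9, 0.3]
opening: 0.685
grasp_force: 0.0
```

Request:
step_arm(
  plan="0 0 -8 0 0 0 80; 0 0 -10 0 0 0 80; 0 0 -10 0 0 0 80",
)

```text
clock: 30.75
eef_pos: [473.4, 5.9, 199.8]
tcp_rot: [3.14, 0.0, 1.867]
contact_force: [0.4, -0.1, 0.6]
opening: 0.688
grasp_force: 0.0
```

Run:
```python
from h import *
im,d=front();pan(im,d);save(np.hstack([im[120:270,150:290],im[120:270,290:430]]),"c5.png",2.8)
```

```text
30.8 [473.3   5.7 199.7] 107.1
(369.69696044921875, 222.8787841796875) 7.388707160949707 152.0 xyz [ 478.9 -226.2   74. ] z 73.36410493458197 ang 194.88868413770246
pan pot [579. 230. 105.] 188 r 41
pan pot [624. 148. 105.] 190 r 53
pan pot [659. 214. 105.] 181 r 64
```

View pics/c5.png

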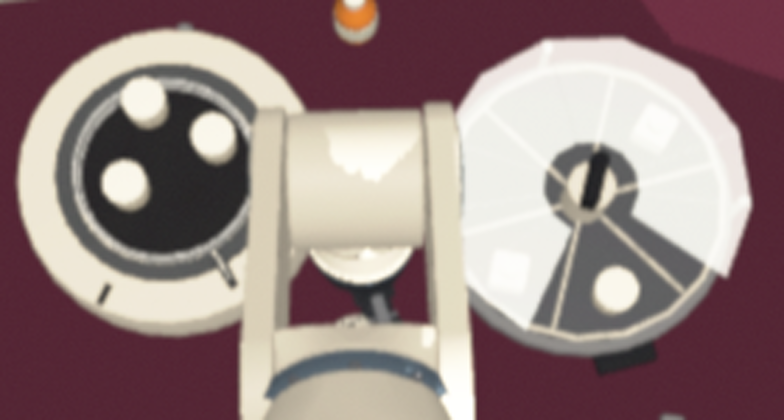

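Three pots are in the pan. The fourth is in the opening at crop (616,290), measured at (479,-226), so I grasp it at (483,-225).

Request:
step_arm(
  plan="0 0 0 2 -48 0 80; 0 0 0 4 -96 0 80; 0 0 0 7 -145 0 80; 0 0 0 10 -194 0 80; 0 0 0 10 -230 0 80; 0 0 0 10 -230 -20 80; 0 0 0 10 -230 -60 80; 0 0 0 10 -230 -60 80",
)

```text
clock: 31.6
eef_pos: [480.1, -223.7, 135.6]
tcp_rot: [-3.136, -0.005, 1.867]
contact_force: [-0.3, 0.1, 0.7]
opening: 0.685
grasp_force: 0.0
```

Request:
step_arm(
  plan="0 0 0 0 0 -45 80; 0 0 0 0 0 -80 80; 0 0 0 0 0 -80 80; 0 0 0 0 0 -80 170; 0 0 0 0 0 -80 170; 0 0 0 0 0 -80 170; 0 0 0 0 0 -80 170; 0 0 0 0 0 -80 170",
  force=50,
)

```text
clock: 32.4
eef_pos: [484.3, -225.1, 61.3]
tcp_rot: [3.139, 0.002, 1.867]
contact_force: [-0.4, 1.1, 10.4]
opening: 0.452
grasp_force: 51.0
```

Request:
step_arm(
  plan="0 0 0 0 0 45 170; 0 0 0 0 0 90 170; 0 0 0 0 0 125 170; 0 0 -8 8 45 125 170; 0 0 -16 16 92 125 170; 0 0 -24 24 139 125 170; 0 0 -32 32 180 125 170; 0 0 -40 38 190 125 170",
)

```text
clock: 33.2
eef_pos: [521.2, -31.2, 185.5]
tcp_rot: [3.141, -0.001, 1.174]
contact_force: [-0.4, -0.1, -0.1]
opening: 0.454
grasp_force: 50.6
```

Request:
step_arm(
  plan="0 0 -8 10 45 0 170; 0 0 -16 20 93 0 170; 0 0 -24 28 140 0 170; 0 0 -30 36 185 0 170; 0 0 -30 40 199 0 170; 0 0 -30 40 199 0 170; 0 0 -30 40 199 -40 170; 0 0 -30 40 199 -60 170",
)

```text
clock: 34.0
eef_pos: [559.9, 163.0, 123.0]
tcp_rot: [-3.142, 0.001, 0.656]
contact_force: [-1.7, 0.6, -1.3]
opening: 0.451
grasp_force: 50.6
```

Request:
step_arm(
  plan="0 0 0 0 0 -20 170; 0 0 0 0 0 -31 170; 0 0 0 0 0 -31 170; 0 0 0 0 0 -31 170; 0 0 0 0 0 -31 120; 0 0 0 0 0 -31 105; 0 0 0 0 0 -31 105; 0 0 0 0 0 -10 105",
)

```text
clock: 34.8
eef_pos: [559.3, 164.0, 112.6]
tcp_rot: [-3.14, 0.004, 0.654]
contact_force: [0.1, 0.5, 1.0]
opening: 0.585
grasp_force: 0.0
```

Request:
step_arm(
  plan="0 0 0 0 0 40 105; 0 0 0 0 0 75 140; 0 0 0 -45 -15 75 140; 0 0 0 -95 -25 75 140; 0 0 0 -140 -50 75 150; 0 0 0 -185 -80 75 150; 0 0 0 -220 -100 75 150; 0 0 0 -220 -100 75 150",
)

```text
clock: 35.6
eef_pos: [335.0, 62.5, 188.5]
tcp_rot: [-3.14, 0.004, 0.654]
contact_force: [0.6, 0.5, 0.7]
opening: 0.414
grasp_force: 0.0
```

Run:
```python
from h import *
s=r.sense();print(s["eef_pos"],s["tcp_rot"])
im,d=r.grab_frame("top");pan(im,d);save(im[115:270,145:300],"c6.png",3.8)
W=cloud("top",d);h=W[...,2];m=np.zeros(h.shape,bool);m[205:235,215:250]=1;m&=(h>98)&(h<118);print("tab",m.sum(),np.nanmean(W[m],0))
```

```text
[335.04888827  62.47279563 188.50546729] [-3.14002418  0.00393354  0.65356296]
pan pot [557. 162. 105.] 193 r 52
pan pot [579. 230. 105.] 188 r 41
pan pot [623. 148. 105.] 187 r 53
pan pot [658. 213. 105.] 186 r 64
tab 51 [497.90597422 137.52826703 108.56043438]
```

View pics/c6.png

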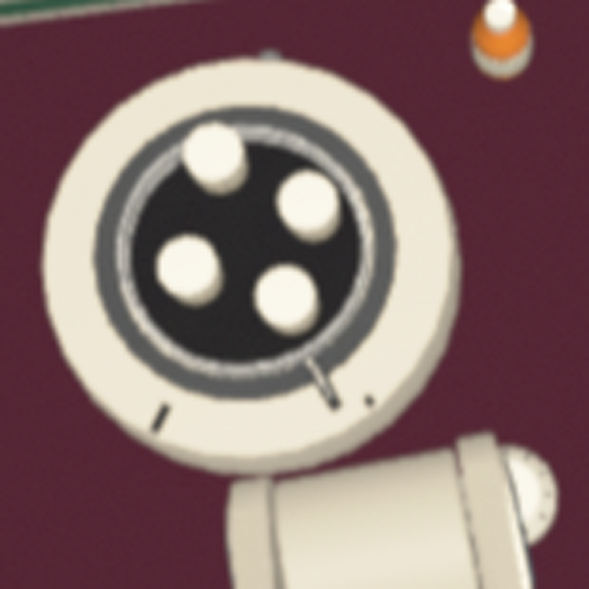

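All four pots stand in the pan. The tab line runs from crop (310,360) to (335,405), the locked bar is at (161,417) and the dot at (370,401).

Run:
```python
from h import *
im,d=r.grab_frame("top");f=lambda u,v,z:ray("top",145+u/3.8,115+v/3.8,z)
a,b=f(310,358,110),f(335,406,110);print("tab",a,b,(a+b)/2)
g=im.max(2).astype(np.uint8)
def ell(m,z,n):
    q=max(cv2.findContours(m.astype(np.uint8),0,1)[0],key=cv2.contourArea)
    P=np.array([ray("top",*p[0],z)[:2] for p in q],np.float32);A=np.c_[2*P,np.ones(len(P))];s=np.linalg.lstsq(A,(P**2).sum(1),rcond=None)[0];print(n,s[:2],np.sqrt(s[2]+s[0]**2+s[1]**2))
    return
roi=np.zeros(g.shape,bool);roi[125:222,150:255]=1
ell(roi&(g<125),76,"collar outer (91..107)")
k=np.zeros(g.shape,np.uint8);k[218:234,183:194]=(g<120)[218:234,183:194]
for q in cv2.findContours(k,0,2)[0]:
    (x,y),s,an=cv2.minAreaRect(q);print("bar",x,y,s,ray("top",x,y,62))
print("dot",f(370,401,62))
```

```text
tab [512.67251239 143.76908919 110.        ] [479.55456181 126.6278725  110.        ] [496.1135371  135.19848085 110.        ]
collar outer (91..107) [593.99448657 194.35308502] 77.23851112049952
bar 183.8000030517578 232.9000244140625 (2.2360680103302, 0.8944271206855774) [459.99654979 261.91059109  62.        ]
bar 186.70001220703125 224.6000213623047 (0.8944271206855774, 5.813776969909668) [482.13966944 254.73843236  62.        ]
dot [491.30359123 107.13679873  62.        ]
```

Request:
step_arm(
  plan="0 0 -7 40 18 0 150; 0 0 -7 80 37 0 150; 0 0 -7 120 55 0 150; 0 0 -7 157 72 0 150; 0 0 -7 157 72 0 150; 0 0 -7 157 72 -40 150; 0 0 -7 157 72 -60 150; 0 0 -7 157 72 -60 150",
)

```text
clock: 36.5
eef_pos: [496.6, 136.5, 126.6]
tcp_rot: [-3.14, 0.005, 0.533]
contact_force: [0.5, -0.4, 0.1]
opening: 0.416
grasp_force: 0.0
```

Run:
```python
from h import *
s=r.sense();print(s["eef_pos"],s["tcp_rot"],s["qpos"])
im,d=r.grab_frame("side");save(im[185:300,160:320],"s2.png",4.5)
```

```text
[496.569497   136.50413002 126.59018872] [-3.14026622  0.00470337  0.53255915] [2.65331401e-01 3.38702091e-01 1.96608636e+00 5.01420734e-05
 8.41690883e-01 1.30353820e+00]
```

View pics/s2.png

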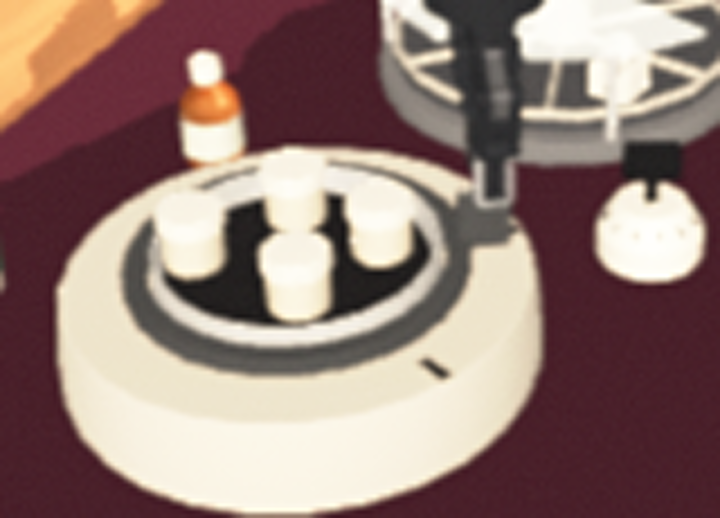

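The open jaws at crop (490,190) are right over the tab at (485,215). I descend and grip.

Request:
step_arm(
  plan="0 0 0 0 0 -32 150; 0 0 0 0 0 -32 150; 0 0 0 0 0 -32 150; 0 0 0 0 0 -32 245; 0 0 0 0 0 -32 245; 0 0 0 0 0 -32 245; 0 0 0 0 0 -32 245; 0 0 0 0 0 -32 245",
  force=70,
)

```text
clock: 37.35
eef_pos: [498.9, 136.7, 99.0]
tcp_rot: [3.141, -0.002, 0.531]
contact_force: [-1.4, 0.5, 7.0]
opening: 0.102
grasp_force: 68.4
```

Request:
step_arm(
  plan="0 0 -3.6 -3.3 6 0 245; 0 0 -7.2 -6.4 13 0 245; 0 0 -10.8 -9 20 0 245; 0 0 -14.4 -11.2 26.8 0 245; 0 0 -18 -13 34 0 245; 0 0 -21.6 -14.3 41 0 245; 0 0 -25.2 -15.2 48.3 0 245; 0 0 -28.8 -15.5 55.6 0 245",
)

```text
clock: 38.15
eef_pos: [483.3, 192.0, 99.0]
tcp_rot: [3.141, -0.002, 0.027]
contact_force: [-0.5, -5.9, 7.6]
opening: 0.104
grasp_force: 68.7
```

Request:
step_arm(
  plan="0 0 -3.6 0.1 7.3 0 245; 0 0 -7.2 0.6 14.5 0 245; 0 0 -10.8 1.6 21.7 0 245; 0 0 -14.4 3.1 28.9 0 245; 0 0 -18 5 35.9 0 245; 0 0 -21.6 7.3 42.8 0 245; 0 0 -25.2 10 49.6 0 245; 0 0 -28.8 13.2 56.1 0 245",
)

```text
clock: 38.95
eef_pos: [496.1, 248.2, 99.0]
tcp_rot: [-3.141, -0.001, -0.475]
contact_force: [-2.3, -6.1, 8.9]
opening: 0.105
grasp_force: 68.8
```

Request:
step_arm(
  plan="0 0 0 0 0 0 245; 0 0 0 0 0 0 150; 0 0 0 0 0 0 150; 0 0 0 0 0 0 150; 0 0 0 0 0 40 150; 0 0 0 0 0 72 150; 0 0 0 -45 -15 72 150; 0 0 0 -90 -40 72 150",
)

```text
clock: 39.75
eef_pos: [407.2, 209.5, 170.3]
tcp_rot: [-3.139, -0.002, -0.473]
contact_force: [1.3, 0.3, -0.4]
opening: 0.409
grasp_force: 0.0
```

Request:
step_arm(
  plan="0 0 0 0 -45 0 130; 0 0 0 0 -90 0 130; 0 0 0 0 -135 0 130; 0 0 0 0 -185 0 130; 0 0 0 0 -200 0 130; 0 0 0 0 -200 0 130",
)

```text
clock: 40.35
eef_pos: [406.7, 7.0, 169.4]
tcp_rot: [3.141, -0.0, -0.477]
contact_force: [-0.9, -0.2, -0.1]
opening: 0.492
grasp_force: 0.0
```

Run:
```python
from h import *
s=r.sense();print(s["clock"],s["eef_pos"],s["tcp_rot"],s["qpos"])
im,d=r.grab_frame("top");pan(im,d);save(im[115:270,145:300],"c7.png",3.8)
np.savez("t7.npz",im=im,d=d)
W=cloud("top",d);h=W[...,2];m=np.zeros(h.shape,bool);m[205:235,170:250]=1;m&=(h>98)&(h<118);print("tab",m.sum(),np.nanmean(W[m],0))
```

```text
40.35 [406.72986668   7.04217227 169.43342172] [ 3.14148844e+00 -2.69716985e-04 -4.76878724e-01] [ 1.38019608e-02  1.11877260e-01  2.15083022e+00 -2.84467881e-04
  8.78696405e-01  2.06165854e+00]
pan pot [556. 162. 105.] 193 r 52
pan pot [579. 230. 105.] 191 r 41
pan pot [623. 148. 105.] 186 r 53
pan pot [659. 214. 105.] 182 r 64
tab 59 [495.2332903  248.54997999 107.35925583]
```

View pics/c7.png

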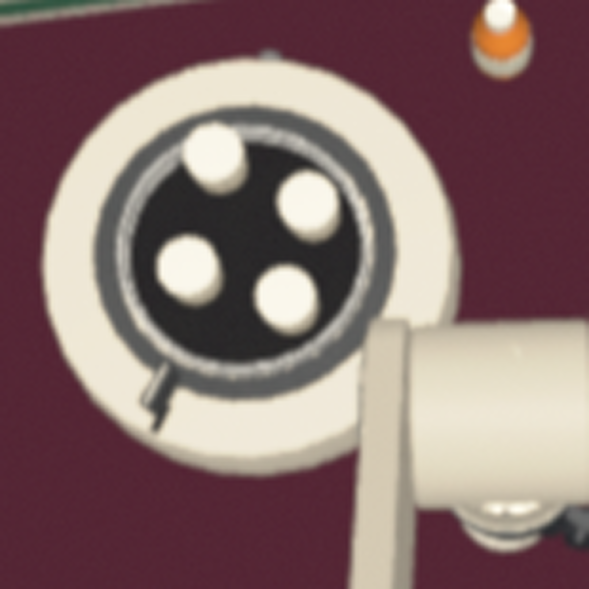

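The tab measures 152.6° about the pan's centre and the locked bar 152.9°, so the collar is lined up and the pots are undisturbed. Next I move aside, rotate the wrist for the key and re-measure the key.

Request:
step_arm(
  plan="0 0 8 0 -40 0 130; 0 0 16 0 -80 0 130; 0 0 24 0 -120 0 130; 0 0 32 0 -150 0 130; 0 0 40 0 -150 0 130; 0 0 48 0 -150 0 130; 0 0 56 0 -150 0 130; 0 0 64 0 -150 0 130",
)

```text
clock: 41.2
eef_pos: [407.4, -139.9, 169.2]
tcp_rot: [-3.141, -0.0, 0.651]
contact_force: [-0.4, -0.7, -0.6]
opening: 0.494
grasp_force: 0.0
```

Request:
step_arm(
  plan="0 0 8 0 0 0 130; 0 0 16 0 0 0 130; 0 0 24 0 0 0 130; 0 0 32 0 0 0 130; 0 0 40 0 0 0 130; 0 0 48 0 0 0 130; 0 0 56 0 0 0 130; 0 0 64 0 0 0 130",
)

```text
clock: 42.0
eef_pos: [407.5, -139.7, 169.2]
tcp_rot: [3.142, -0.0, 1.768]
contact_force: [-0.3, -0.5, -0.5]
opening: 0.488
grasp_force: 0.0
```

Request:
step_arm(
  plan="0 0 8 0 0 0 130; 0 0 16 0 0 0 130; 0 0 24 0 0 0 130; 0 0 32 0 0 0 130; 0 0 40 0 0 0 130; 0 0 48 0 0 0 130; 0 0 56 0 0 0 130; 0 0 64 0 0 0 130",
)

```text
clock: 42.8
eef_pos: [407.5, -139.7, 169.2]
tcp_rot: [3.141, -0.0, 2.885]
contact_force: [-0.5, 0.6, 1.1]
opening: 0.492
grasp_force: 0.0
```

```bash
cat >> h.py <<'E'
def key(f=None):
    im,d=r.grab_frame("top");s=r.sense();print(np.round(s["clock"],2),np.round(s["eef_pos"],1),np.round(np.degrees(s["tcp_rot"]),1))
    b=cv2.resize(im[225:270,255:300],None,fx=8,fy=8,interpolation=cv2.INTER_CUBIC)
    if f: save(b,f)
    g=b.max(2);k=np.zeros(g.shape,np.uint8)
    cv2.circle(k,(178,144),90,1,-1);k&=(g<110).astype(np.uint8)
    for q in cv2.findContours(k,0,2)[0]:
        if cv2.contourArea(q)>300:
            q=(q-3.5)/8+[255,225];P=np.array([ray("top",*p[0],88)[:2] for p in q],np.float32)
            print("key",cv2.minAreaRect(P));vx=cv2.fitLine(P,2,0,.01,.01).ravel();print(np.degrees(np.arctan2(vx[1],vx[0])),vx[2:])
E
python3 - <<'E'
from h import *
key("k1.png")
E
```

```text
42.85 [ 407.5 -139.7  169.3] [180.   -0.  165.8]
key ((428.3118896484375, 15.138879776000977), (37.3001823425293, 6.86331844329834), 21.110002517700195)
18.715405 [427.90845  14.86794]
```

View pics/k1.png

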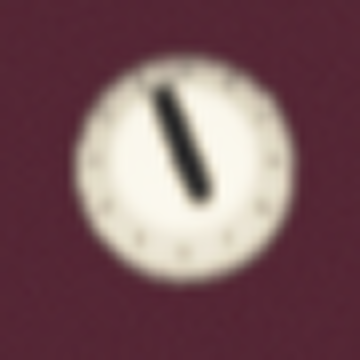

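The key is at crop (182,145), measured at (428,15) with its wing along 19.5°; the length fits the 40 mm given. I set the jaws to 109.5°, go down and grip.

Request:
step_arm(
  plan="0 0 8 5 40 0 130; 0 0 16 11 80 0 130; 0 0 24 16 120 0 130; 0 0 34 22 154 0 130; 0 0 34 22 154 0 130; 0 0 34 22 154 0 130; 0 0 34 22 154 -30 130; 0 0 34 22 154 -50 130",
)

```text
clock: 43.65
eef_pos: [428.7, 12.5, 118.5]
tcp_rot: [-3.141, 0.0, -2.816]
contact_force: [-0.6, -1.0, -0.4]
opening: 0.492
grasp_force: 0.0
```

Request:
step_arm(
  plan="0 0 0 0 0 -30 130; 0 0 0 0 0 -47 130; 0 0 0 0 0 -47 130; 0 0 0 0 0 -47 250; 0 0 0 0 0 -47 250; 0 0 0 0 0 -47 250; 0 0 0 0 0 -47 250; 0 0 0 0 0 -47 250",
  force=60,
)

```text
clock: 44.45
eef_pos: [429.4, 13.5, 73.4]
tcp_rot: [3.141, 0.002, -2.813]
contact_force: [-0.7, 6.7, 1.6]
opening: 0.109
grasp_force: 58.4
```

Request:
step_arm(
  plan="0 0 -8 0 0 0 250; 0 0 -16 0 0 0 250; 0 0 -24 0 0 0 250; 0 0 -32 0 0 0 250; 0 0 -40 0 0 0 250; 0 0 -48 0 0 0 250; 0 0 -56 0 0 0 250; 0 0 -64 0 0 0 250",
)

```text
clock: 45.25
eef_pos: [429.5, 14.0, 73.4]
tcp_rot: [3.139, -0.0, 2.347]
contact_force: [-1.5, 12.6, 0.3]
opening: 0.108
grasp_force: 58.4
```

Request:
step_arm(
  plan="0 0 -8 0 0 0 250; 0 0 -16 0 0 0 250; 0 0 -24 0 0 0 250; 0 0 -32 0 0 0 250; 0 0 -40 0 0 0 250; 0 0 -48 0 0 0 250; 0 0 -56 0 0 0 250; 0 0 -64 0 0 0 250",
)

```text
clock: 46.05
eef_pos: [430.1, 14.2, 73.4]
tcp_rot: [3.14, -0.003, 1.23]
contact_force: [2.0, 13.3, -2.1]
opening: 0.105
grasp_force: 58.3
```

Request:
step_arm(
  plan="0 0 -8 0 0 0 250; 0 0 -16 0 0 0 250; 0 0 -24 0 0 0 250; 0 0 -32 0 0 0 250; 0 0 -40 0 0 0 250; 0 0 -48 0 0 0 250; 0 0 -56 0 0 0 250; 0 0 -62 0 0 0 250",
)

```text
clock: 46.85
eef_pos: [430.5, 13.8, 73.5]
tcp_rot: [-3.141, -0.004, 0.148]
contact_force: [3.1, 9.4, -5.0]
opening: 0.106
grasp_force: 58.3
```

```bash
python3 -c "
from h import *
s=r.sense();print(s)"
```

```text
{'clock': 46.85, 'qpos': array([0.02762174, 0.32238939, 2.17627094, 0.00231359, 0.6391623 ,
       1.44836323]), 'qvel': array([-5.89644332e-04,  1.22931310e-03, -1.11346513e-04, -3.32711984e-05,
       -2.48370284e-03,  1.00827743e+00]), 'joint_efforts': array([ -4.0724507 , -45.18507242, -18.58971298,  -1.73826925,
         0.8855873 ,  -1.13876257]), 'eef_pos': array([430.54968134,  13.84994331,  73.45275588]), 'tcp_rot': array([-3.1406762 , -0.00390993,  0.14819877]), 'contact_force': array([ 3.11943607,  9.41239427, -5.02417931]), 'wrist_torque': array([ 1.60150204, -0.28226648,  0.16162042]), 'grasp_force': 58.266130685806274, 'opening': 0.10618987724816192}
```

Request:
step_arm(
  plan="0 0 -4 0 0 0 250; 0 0 -8 0 0 0 250; 0 0 -12 0 0 0 250; 0 0 -16 0 0 0 250; 0 0 -20 0 0 0 250; 0 0 -24 0 0 0 250; 0 0 -24 0 0 0 250",
)

```text
clock: 47.55
eef_pos: [430.5, 13.7, 73.4]
tcp_rot: [-3.139, -0.003, -0.268]
contact_force: [3.3, 7.6, -3.1]
opening: 0.109
grasp_force: 58.3
```

```bash
python3 -c "
from h import *
s=r.sense();print(s['qpos'][5],s['joint_efforts'][5],s['wrist_torque'],np.degrees(s['tcp_rot']))"
```

```text
1.8642592884063192 0.8176752179861069 [ 1.26335628 -0.30042358 -0.05700171] [-179.87504659   -0.18557805  -15.33523391]
```

Request:
step_arm(
  plan="0 0 -4 0 0 0 250; 0 0 -8 0 0 0 250; 0 0 -12 0 0 0 250; 0 0 -16 0 0 0 250; 0 0 -16 0 0 0 250; 0 0 -16 0 0 0 250",
)

```text
clock: 48.15
eef_pos: [430.5, 13.5, 73.4]
tcp_rot: [-3.139, -0.003, -0.545]
contact_force: [3.0, 6.2, -4.0]
opening: 0.105
grasp_force: 58.3
```

```bash
python3 -c "
from h import *
s=r.sense();print(s['qpos'][5],s['joint_efforts'][5],s['wrist_torque'],np.degrees(s['tcp_rot']))"
```

```text
2.1413434288378808 0.03582340199500322 [ 1.10297191 -0.33063956  0.01295174] [-1.79840975e+02 -1.43410367e-01 -3.12085833e+01]
```

Request:
step_arm(
  plan="0 0 -4 0 0 0 250; 0 0 -8 0 0 0 250; 0 0 -12 0 0 0 250; 0 0 -12 0 0 0 250; 0 0 -12 0 0 0 250; 0 0 -12 0 0 0 250",
)

```text
clock: 48.75
eef_pos: [430.5, 13.4, 73.7]
tcp_rot: [-3.14, -0.003, -0.744]
contact_force: [1.4, 8.6, 2.5]
opening: 0.11
grasp_force: 168.2
```

```bash
python3 -c "
from h import *
s=r.sense();print(s['qpos'][5],s['joint_efforts'][5],s['wrist_torque'],np.degrees(s['tcp_rot']))"
```

```text
2.3453397363918214 4.031937271356583 [ 1.39041763 -0.15686474  4.04452287] [-179.90596541   -0.19677207  -42.64763645]
```

The stop is reached: 4 N m after about 241°. I ease off, release and retreat.

Request:
step_arm(
  plan="0 0 1 0 0 0 250; 0 0 1 0 0 0 130; 0 0 1 0 0 0 130; 0 0 1 0 0 0 130; 0 0 1 0 0 40 130; 0 0 1 0 0 90 130; 0 0 1 -10 -45 100 130; 0 0 1 -20 -95 100 130",
)

```text
clock: 49.55
eef_pos: [411.0, -81.7, 175.1]
tcp_rot: [-3.138, -0.005, -0.732]
contact_force: [1.1, -0.6, -0.8]
opening: 0.492
grasp_force: 0.0
```

Request:
step_arm(
  plan="0 0 0 0 -45 0 130; 0 0 0 0 -60 0 130; 0 0 0 0 -60 0 130; 0 0 0 0 -60 0 130; 0 0 0 0 -60 0 130",
)

```text
clock: 50.05
eef_pos: [409.0, -140.4, 172.3]
tcp_rot: [-3.142, 0.0, -0.735]
contact_force: [0.7, 0.5, 0.6]
opening: 0.489
grasp_force: 0.0
```

Run:
```python
from h import *
key()
im,d=r.grab_frame("top");pan(im,d)
W=cloud("top",d);h=W[...,2];m=np.zeros(h.shape,bool);m[205:235,170:250]=1;m&=(h>98)&(h<118);print("tab",m.sum(),np.nanmean(W[m],0))
save(im[100:280,140:440],"end.png",2.6)
```

```text
50.1 [ 409.  -140.2  172.2] [180.    0.  -42.1]
key ((428.15753173828125, 14.257795333862305), (8.679473876953125, 37.0772590637207), 58.718746185302734)
-33.102455 [429.48544   14.097129]
pan pot [557. 162. 105.] 188 r 52
pan pot [579. 230. 105.] 188 r 41
pan pot [624. 148. 105.] 187 r 53
pan pot [659. 213. 104.] 182 r 64
tab 58 [495.44489556 248.61296851 107.30563514]
```

View pics/end.png

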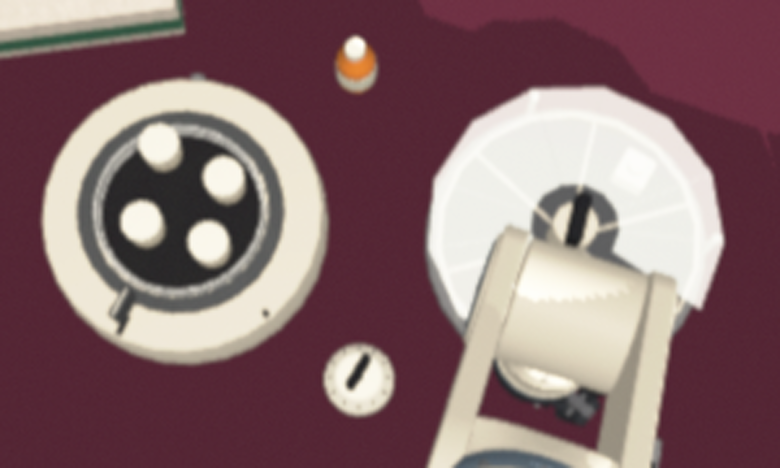

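All four pots are upright in the pan, at crop (160,145), (224,178), (142,221) and (208,243). The tab is on the black bar at (122,308). The key has stopped turning at about 231°, at its stop, which fits a start near 0.16 rad. The arm is clear, so I hand in.

```bash
python3 -c "
from rig import r
print(r.sign_off())"
```

```text
the job is handed in; nothing more can be done
None
```

I handed the job in: all four pots stand upright in the pan, the collar tab is on the locked bar, the key is wound to its stop, and the square bottles were left in the carousel; sign-off returned no verdict.

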